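Try the brake of the spice-jar rack

TASK

Check the wheel brake of the rack that holds the six hexagonal jars: push its red-tipped brake lever all the way down to lock it, then flick it all the way back up to release it and let go. Leave the matching brake lever on the neighbouring cup caddy up, as it is.

Things in the scene. Friction and masses are not known exactly. Their poses are not given: they have to be found in the camera images.
- jar_rack_brake (a joint): Brake lever of the jar rack (118 x 175 mm wheeled wooden tray with six hexagonal glass jars; it stands fast). rad: 0 = fully up, released, slanting 55 degrees above level out from the rack's front; 0.87 = fully down, locked, 5 degrees above level. Starts nearly up. Stiff hinge, no spring: about 3 N at the red tip moves it; it stays where left.
- jar_rack_brake_grip (a point): Centre of the red barrel (20 mm diameter, 30 mm long, level, along this frame's y) at the end of the jar rack's 14 mm wide lever. Press it on top or pinch its two ends from above; free room around and below. It moves on a 90 mm radius about the hinge: 184 mm above the worktop when up, 118 mm when down.
- jar_rack_brake_hinge (a point): Middle of the jar rack lever's level hinge axle (along this frame's y), 110 mm above the worktop, 22 mm in front of the tray. Seen from above, from here to the barrel is the rack's front, roughly towards the robot. The oak shelf's top is 50 mm above the worktop; jar caps reach 177 mm.
- caddy_brake (a joint): Alike brake lever on the neighbouring caddy, an alike tray holding a green cup and a dark wooden pepper mill, no jars. rad: 0 = fully up, 0.87 = fully down; it starts nearly up and must stay up. Caddy and jar rack may stand either way round, left and right.

How it is judged:
On the way:
1. the jar rack's brake lever is pushed down to lock (value of joint jar_rack_brake above 0.74 rad), for 0.2 s.
At the end, for the whole second after the job is handed in: After having been locked (over 0.74 rad for 0.2 s), the jar rack's brake lever is back up (under 0.18 rad, about 10 degrees from fully up) and let go; the caddy's lever is still up (under 0.25 rad) (value of joint jar_rack_brake below 0.18 rad and value of joint caddy_brake below 0.25 rad); the robot touches nothing.
It fails at once if the caddy's brake lever is pushed down (over 0.35 rad) (value of joint caddy_brake above 0.35 rad).
It also fails if it takes over 40 s, if anything falls off the work surface, if the arm or the gripper's body presses on something with over 40 N, if the wrist force passes 120 N, or if a joint passes its speed limit or range.

ROBOT

A 6-joint arm with a two-finger parallel gripper is mounted at the origin on the work surface. World frame = base frame: x ahead of the robot, y to its left, z up, the work surface at z = 0. Lengths are in m, angles in rad, forces in N, time in s.
With the tool pointing down it reaches from about 0.425 to 0.95 m from the base axis. Payload 14.7 kg.
Tool frame: the origin (TCP) lies at the centre of the arm's flange, where the gripper is bolted on; the fingertips stand 173 mm ahead of it and the grasp point (between the pads) lies 155 mm ahead of it (robot.grip_point_offset is the distance from the TCP to the grasp point, in m); z points along the fingers, y is the line along which they close (so a half turn about z gives the same grasp; the last joint's range is limited). The gripper opens to 85 mm and grips with 20 to 120 N. Pads are 22 mm wide; open, the fingers measure 114 mm over their backs; the gripper's body (76 mm by 85 mm) begins 54 mm behind the grasp point. The pads swing forward as they close: fully open they stand 13 mm farther back than shut.
Start: joints at [-1.227, 0.48, 1.596, -0, 1.065, -0.047], TCP at [0.248, -0.601, 0.405] pointing down, gripper open.
Joint ranges: [-2.75, 2.75], [-0.82, 2.05], [0.23, 2.67], [-1.56, 4.7], [0.09, 2.69], [-2.92, 2.92]. Speed limits (rad/s): [1.89, 1.89, 2.39, 3.01, 3.01, 3.01].

INTERFACE

Orientations are given as a unit quaternion [x, y, z, w].
In Python, from plant import robot gives the robot as it stands.
- The arm moves only by the tool send_rows, never from a script. Its argument "series" is a list of rows, each a list of 3 entries, a list of its own where there are three numbers: the shift along the tool's x, y, z in units of 300 mm (1.0 is 300 mm), then the turn, a rotation vector about the tool's x, y, z in units of pi rad (1.0 is pi rad), then the opening, from 0 (shut) to 1 (fully open). A call has 1 to 5 rows; each row shifts and turns the commanded pose from where the row before left it, along the tool's axes as they then stand; what a row does not reach is not made up. A row lasts 1/10 s, in which the tool goes at most 50 mm and 8.59 degrees, less where a joint would pass 70% of its speed; a pose out of reach is approached as far as the arm can. A call with a number of a shift or a turn outside -1 to 1 is refused whole. A call with a gripper value outside its range is refused whole. The fingers move at their own pace and stop on an object; "force" is the grip in N (left out, the last holds). Time passes only in rows, so rows that do not move let the fingers close. It gives the time, the measured TCP pose, the force, the opening and the grip force at its end, in the units of the state.
- robot.read_state(): the state, without advancing time (a new reading comes with each control period).
- robot.read_camera(name): name is "scene" or "side" or "wrist"; returns a dict with "color" (420x560x3 uint8, red, green, blue), "K" (3x3 intrinsics, pixels), "dist" ([k1, k2, p1, p2, k3] as OpenCV has them; the pictures are not rectified), "extrinsics" (4x4, takes a point from camera to world coordinates); the wrist camera has in their place "hand_eye" (4x4, takes a point from camera to tool coordinates, whose origin is the TCP and whose axes are the flange's). Camera axes: x right, y down, z forward; pixel columns grow to the right and rows downward; lengths in m; the calibration is good to about 2 mm. A picture is of the moment at which its call begins: read the wrist's pose just before it. There is no depth.
- robot.sign_off(): hands the job in; it is judged then, once.
The state is a dict: "t": time; "joints": joint angles; "qvel": joint speeds; "joint_efforts": joint torques, N m; "tcp_pos": TCP position; "eef_rot": TCP orientation; "ft_force": force on the tool from outside, world axes, zero at the start; "torque": the same for the moment, N m; "finger_gap": finger opening in m; "finger_force": force on a finger pad.
Only numpy, scipy, OpenCV 4.12 (cv2) and the standard library are available. Lean on these libraries where they do the work, as an engineer would, in place of code of your own. Each camera call takes 0.05 s, during which the arm holds its last target. There are 200 camera calls.

## Working session

There is one attempt and no reset: what is moved stays moved. The work goes in short steps, Python scripts to look and compute and a tool call to move; the robot and the scene stay as the last step left them, time stands still between calls to the robot, and variables do not carry over. Pictures are saved under pics/ and viewed, at most 10 in all, crops included, and the job is handed in when it is done.

Besides the shell and the picture viewer there is one more tool, called after "Request:" as name(argument=value, ...), one argument or row to a line, values as JSON. send_rows: Moves the arm, as the interface text tells. Its arguments: {"type":"object","properties":{"series":{"type":"array","items":{"type":"array"}},"force":{"type":"number"}},"required":["series"]}

```bash
mkdir -p pics; python3 - <<'E'
from plant import robot
import cv2
s=robot.read_state();print(s['t'],s['tcp_pos'],s['eef_rot'],s['finger_gap'])
for n in("scene","side"):
    c=robot.read_camera(n);cv2.imwrite(f"pics/{n}.png",c["color"][:,:,::-1]);print(n,c["K"],c["dist"],c["extrinsics"])
E
```

```text
0.0 [ 0.24757684 -0.60079437  0.40405968] [ 9.80970170e-01  1.94157567e-01 -8.64602197e-05 -5.97436967e-04] 0.08551673409547418
scene [[406.46336707   0.         278.66311216]
 [  0.         406.46336707 211.01180328]
 [  0.           0.           1.        ]] [-0.0949953  0.         0.         0.         0.       ] [[-0.18319814  0.73531468 -0.6524958   1.21542029]
 [ 0.98293565  0.12579212 -0.13421571  0.1138583 ]
 [-0.01661195 -0.66594945 -0.74581189  0.86244917]
 [ 0.          0.          0.          1.        ]]
side [[507.33726363   0.         278.13856251]
 [  0.         507.33726363 211.05574892]
 [  0.           0.           1.        ]] [0.04135601 0.         0.         0.         0.        ] [[ 0.97671678 -0.09686931  0.19141751  0.43764809]
 [-0.21350386 -0.5261911   0.82312759 -0.8245268 ]
 [ 0.02098639 -0.84483091 -0.53462165  0.73054736]
 [ 0.          0.          0.          1.        ]]
```

View pics/scene.png

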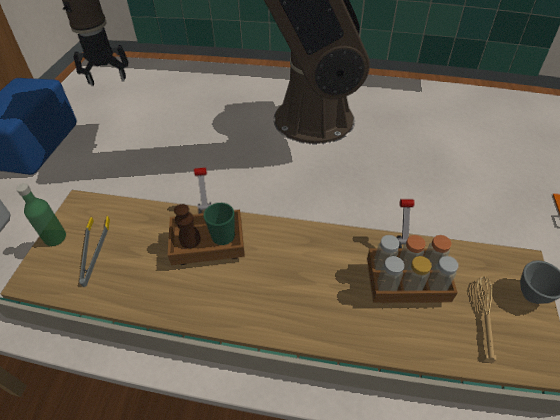

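View pics/side.png

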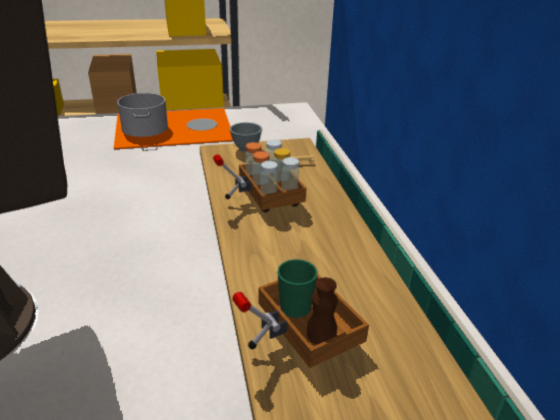

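Scene view: the jar rack is on the right, with its red barrel near (407,203); the caddy is on the left, with its barrel near (201,172). In the side view, the jar barrel is near (218,160) and its hinge near (243,184).

```bash
cat >h.py <<'E'
import numpy as np, cv2
from plant import robot
def ray(c,uv,T):
    p=cv2.undistortPoints(np.array([[uv]],float),c["K"],np.array(c["dist"]))[0,0]
    d=T[:3,:3]@np.array([*p,1]);return T[:3,3],d/np.linalg.norm(d)
def tri(rays):
    A=sum(np.eye(3)-np.outer(d,d) for o,d in rays);b=sum((np.eye(3)-np.outer(d,d))@o for o,d in rays)
    X=np.linalg.solve(A,b);return X,[np.linalg.norm(np.cross(X-o,d)) for o,d in rays]
def atz(r,z): o,d=r;return o+d*(z-o[2])/d[2]
def red(img,c,w=22):
    i=img.astype(int);m=((i[...,0]>110)&(i[...,1]<50)&(i[...,2]<60)).astype(np.uint8)
    k=np.zeros_like(m);k[c[1]-w:c[1]+w,c[0]-w:c[0]+w]=1
    return cv2.findNonZero(m*k)
E
python3 - <<'E'
from h import *
C={n:robot.read_camera(n) for n in("scene","side")}
for nm,a,b in(("jar",(407,203),(218,160)),("caddy",(201,172),(240,301))):
    P=[red(C["scene"]["color"],a),red(C["side"]["color"],b)]
    R=[cv2.minAreaRect(p) for p in P];print(nm,R)
    rs=[ray(C[n],r[0],C[n]["extrinsics"]) for n,r in zip(C,R)]
    X,e=tri(rs);print(X,e)
    c,(w,h),ang=R[0]
    bx=cv2.boxPoints(R[0]);bx=bx[np.argsort(bx[:,0])];l,r=bx[:2].mean(0),bx[2:].mean(0)
    a_,b_=[atz(ray(C["scene"],q,C["scene"]["extrinsics"]),X[2]) for q in(l,r)]
    print("axis",b_-a_,np.degrees(np.arctan2(*(b_-a_)[[1,0]])))
X=tri([ray(C["scene"],(404,243),C["scene"]["extrinsics"]),ray(C["side"],(243,184),C["side"]["extrinsics"])]);print("hinge",X)
for n,c,w in(("scene",(405,225),40),("side",(235,172),40)):
    cv2.imwrite(f"pics/c_{n}.png",cv2.resize(C[n]["color"][c[1]-w:c[1]+w,c[0]-w:c[0]+w,::-1],None,fx=7,fy=7,interpolation=2))
i=np.hstack([cv2.imread(f"pics/c_{n}.png") for n in("scene","side")]);cv2.imwrite("pics/cc.png",cv2.resize(i,(800,400)))
E
```

```text
jar [((407.5, 202.0), (4.0, 11.0), 90.0), ((217.75003051757812, 159.75001525878906), (10.60660171508789, 7.071067810058594), 45.0)]
[0.5410725  0.27822281 0.17888223] [np.float64(0.0009495304913208664), np.float64(0.000949530491320925)]
axis [-0.00436673  0.02534079  0.        ] 99.77719019539909
caddy [((199.5, 170.0), (4.0, 11.0), 90.0), ((240.75003051757812, 301.2500305175781), (18.384775161743164, 12.020814895629883), 45.0)]
[ 0.51922199 -0.22822901  0.1820529 ] [np.float64(0.00038391474440780846), np.float64(0.00038391474440778233)]
axis [-0.00443939  0.02741355  0.        ] 99.19871018605127
hinge (array([0.60181427, 0.28487243, 0.102759  ]), [np.float64(0.0014669627132751469), np.float64(0.0014669627132752776)])
```

View pics/cc.png

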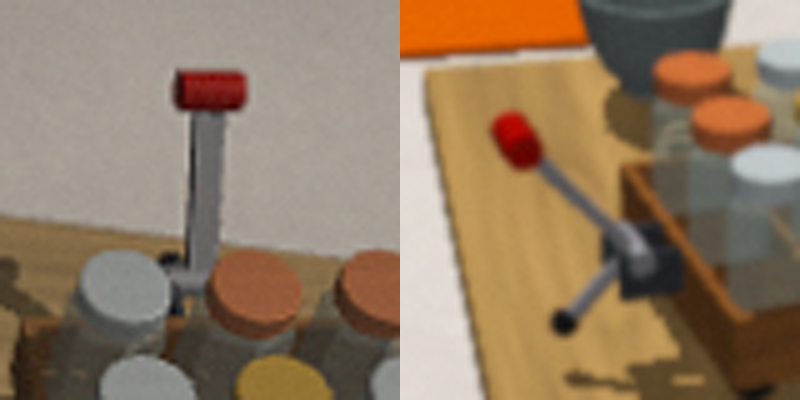

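```bash
python3 - <<'E'
from h import *
a0,a1=np.arctan2(-.6008,.2476),np.arctan2(.278,.541)
n=23;t=np.linspace(0,1,n+1);a=a0+(a1-a0)*t;r=.65+(.6085-.65)*t
p=np.c_[r*np.cos(a),r*np.sin(a)]
x=np.array([np.cos(np.radians(8)),np.sin(np.radians(8))]);y=np.array([x[1],-x[0]])
for d in np.diff(p,axis=0): print(np.round([d@x/.3,d@y/.3],3))
E
```

```text
[ 0.148 -0.05 ]
[ 0.143 -0.06 ]
[ 0.138 -0.07 ]
[ 0.132 -0.08 ]
[ 0.126 -0.089]
[ 0.119 -0.097]
[ 0.111 -0.105]
[ 0.103 -0.113]
[ 0.094 -0.119]
[ 0.085 -0.126]
[ 0.076 -0.131]
[ 0.066 -0.136]
[ 0.056 -0.14 ]
[ 0.046 -0.143]
[ 0.035 -0.146]
[ 0.024 -0.147]
[ 0.014 -0.148]
[ 0.003 -0.148]
[-0.008 -0.148]
[-0.018 -0.146]
[-0.029 -0.144]
[-0.039 -0.141]
[-0.049 -0.138]
```

Request:
send_rows(
  series=[
    [[0,0,-0.12],[0,0,0.04],1],
    [[0,0,-0.13],[0,0,0.04],1],
  ],
)

```text
t: 0.4
tcp_pos: [0.2475, -0.6006, 0.4791]
eef_rot: [0.998, 0.067, -0.0, -0.002]
ft_force: [1.2, -1.3, 0.7]
finger_gap: 0.0851
finger_force: 0.0
```

Request:
send_rows(
  series=[
    [[0.15,-0.05,0],[0,0,0],1],
    [[0.145,-0.06,0],[0,0,0],1],
    [[0.14,-0.07,0],[0,0,0],1],
    [[0.13,-0.08,0],[0,0,0],1],
    [[0.125,-0.09,0],[0,0,0],1],
  ],
)

```text
t: 0.9
tcp_pos: [0.4394, -0.467, 0.4795]
eef_rot: [0.998, 0.07, -0.0, -0.0]
ft_force: [0.7, -1.4, 0.4]
finger_gap: 0.0852
finger_force: 0.0
```

Request:
send_rows(
  series=[
    [[0.12,-0.1,0],[0,0,0],1],
    [[0.11,-0.105,0],[0,0,0],1],
    [[0.1,-0.115,0],[0,0,0],1],
    [[0.095,-0.12,0],[0,0,0],1],
    [[0.085,-0.125,0],[0,0,0],1],
  ],
)

```text
t: 1.4
tcp_pos: [0.5669, -0.2774, 0.4795]
eef_rot: [0.998, 0.07, -0.0, -0.0]
ft_force: [0.7, 0.1, 0.4]
finger_gap: 0.0854
finger_force: 0.0
```

Request:
send_rows(
  series=[
    [[0.075,-0.13,0],[0,0,0],1],
    [[0.065,-0.135,0],[0,0,0],1],
    [[0.055,-0.14,0],[0,0,0],1],
    [[0.045,-0.145,0],[0,0,0],1],
    [[0.035,-0.145,0],[0,0,0],1],
  ],
)

```text
t: 1.9
tcp_pos: [0.6189, -0.0593, 0.4795]
eef_rot: [0.998, 0.07, -0.0, -0.0]
ft_force: [0.8, 0.6, 1.3]
finger_gap: 0.0853
finger_force: 0.0
```

Request:
send_rows(
  series=[
    [[0.025,-0.145,0],[0,0,0],1],
    [[0.015,-0.15,0],[0,0,0],1],
    [[0.005,-0.15,0],[0,0,0],1],
    [[-0.01,-0.15,0],[0,0,0],1],
    [[-0.02,-0.145,0],[0,0,0],1],
  ],
)

```text
t: 2.4
tcp_pos: [0.5918, 0.1612, 0.4795]
eef_rot: [0.998, 0.07, -0.0, -0.0]
ft_force: [0.0, 0.0, 0.9]
finger_gap: 0.0855
finger_force: 0.0
```

Request:
send_rows(
  series=[
    [[-0.03,-0.145,0],[0,0,0],1],
    [[-0.04,-0.14,0],[0,0,0],1],
    [[-0.05,-0.14,0],[0,0,0],1],
    [[0,0,0],[0,0,0],1],
    [[0,0,0],[0,0,0],1],
  ],
)

```text
t: 2.9
tcp_pos: [0.5383, 0.2815, 0.4796]
eef_rot: [0.997, 0.071, -0.0, 0.0]
ft_force: [0.5, -1.2, 1.2]
finger_gap: 0.0854
finger_force: 0.0
```

```bash
python3 - <<'E'
from h import *
from scipy.spatial.transform import Rotation as R
s=robot.read_state();w=robot.read_camera("wrist")
T=np.eye(4);T[:3,:3]=R.from_quat(s["eef_rot"]).as_matrix();T[:3,3]=s["tcp_pos"]
np.savez("w.npz",T=T,H=w["hand_eye"],K=w["K"],d=w["dist"]);print(s["t"],T.round(4),w["hand_eye"])
cv2.imwrite("pics/w.png",w["color"][:,:,::-1])
E
```

```text
2.9 [[ 9.900e-01  1.413e-01 -1.000e-04  5.383e-01]
 [ 1.413e-01 -9.900e-01 -3.000e-04  2.815e-01]
 [-2.000e-04  3.000e-04 -1.000e+00  4.796e-01]
 [ 0.000e+00  0.000e+00  0.000e+00  1.000e+00]] [[ 1.17116487e-04 -9.64266720e-01 -2.64933349e-01  6.81113852e-02]
 [ 9.99999887e-01 -8.89994700e-06  4.74452901e-04 -3.68473329e-04]
 [-4.59857036e-04 -2.64933375e-01  9.64266610e-01  3.09141018e-02]
 [ 0.00000000e+00  0.00000000e+00  0.00000000e+00  1.00000000e+00]]
```

View pics/w.png

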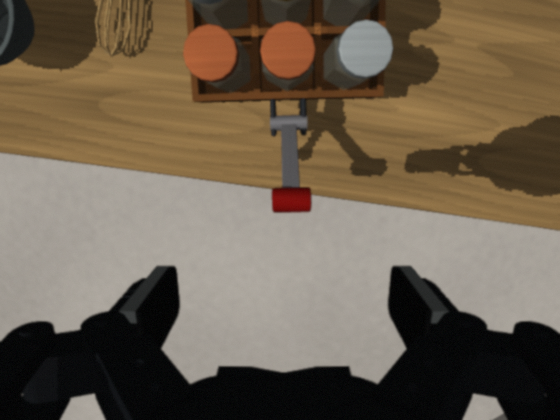

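The wrist view shows the barrel at about (291.5,200), with the hinge axle at (288,122). The tray edge is tilted about 2° from the tool y axis.

```bash
python3 - <<'E'
from h import *
w=np.load("w.npz");T=w["T"]@w["H"];c=dict(K=w["K"],dist=w["d"])
for n,uv,z in(("b",(291.5,200),.181),("b",(291.5,200),.184),("e1",(272,201),.181),("e2",(311,199.5),.181),("h",(288.5,122),.110),("t1",(197,101),.09),("t2",(383,94),.09)):
    X=atz(ray(c,uv,T),z);print(n,X.round(4),(np.linalg.inv(w["T"])@[*X,1])[:3].round(4))
E
```

```text
b [0.5428 0.2759 0.181 ] [0.0037 0.006  0.2986]
b [0.5435 0.2761 0.184 ] [0.0044 0.006  0.2956]
e1 [0.5399 0.2908 0.181 ] [ 0.0029 -0.0091  0.2986]
e2 [0.5454 0.261  0.181 ] [0.0041 0.0211 0.2986]
h [0.5995 0.2855 0.11  ] [0.0611 0.0045 0.3696]
t1 [0.6068 0.3765 0.09  ] [ 0.0813 -0.0845  0.3896]
t2 [0.6392 0.198  0.09  ] [0.0881 0.0968 0.3896]
```

Request:
send_rows(
  series=[
    [[0.013,0.02,0],[0,0,-0.011],1],
    [[0,0,0.12],[0,0,0],1],
    [[0,0,0.12],[0,0,0],1],
    [[0,0,0.12],[0,0,0],1],
    [[0,0,0.12],[0,0,0],0.6],
  ],
  force=40,
)

```text
t: 3.45
tcp_pos: [0.5442, 0.2737, 0.3345]
eef_rot: [0.996, 0.086, 0.0, 0.0]
ft_force: [0.5, 0.3, -0.4]
finger_gap: 0.0733
finger_force: 0.0
```

Request:
send_rows(
  series=[
    [[0,0,0],[0,0,0],0.6],
    [[0,0,0],[0,0,0],0.6],
    [[0,0,0],[0,0,0],0.6],
  ],
)

```text
t: 3.75
tcp_pos: [0.5446, 0.275, 0.3377]
eef_rot: [0.996, 0.087, 0.001, -0.0]
ft_force: [0.1, -0.2, 0.5]
finger_gap: 0.0512
finger_force: 0.0
```

```bash
python3 - <<'E'
from h import *
w=robot.read_camera("wrist");a=w["color"][:,:,::-1]
b=robot.read_camera("side")["color"][110:215,160:300,::-1]
cv2.imwrite("pics/w2.png",np.hstack([cv2.resize(a,(400,300)),cv2.resize(b,(400,300),interpolation=2)]))
E
```

```text
(no output)
```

View pics/w2.png

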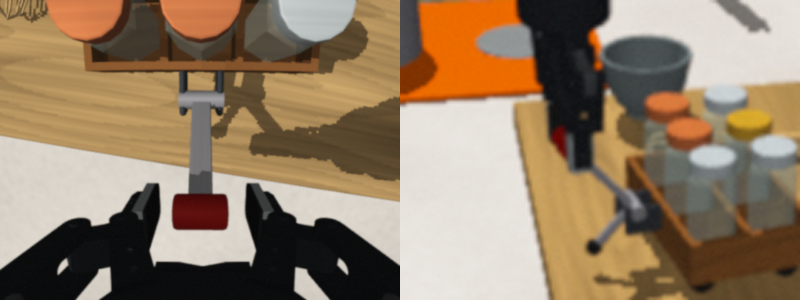

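The barrel sits centred between the pads: wrist crop (200,212), against an expected grasp point at row 210. I'll close on it.

Request:
send_rows(
  series=[
    [[0,0,0],[0,0,0],0.2],
    [[0,0,0],[0,0,0],0.2],
    [[0,0,0],[0,0,0],0.2],
    [[0,0,0],[0,0,0],0.2],
    [[0,0,0],[0,0,0],0.2],
  ],
  force=40,
)

```text
t: 4.35
tcp_pos: [0.5436, 0.2758, 0.337]
eef_rot: [0.996, 0.087, 0.001, -0.001]
ft_force: [-4.2, 4.0, 9.4]
finger_gap: 0.0291
finger_force: 40.0
```

```bash
python3 - <<'E'
import numpy as np
# steps outward (-tool x) and down (tool z) along the arc, in units of 0.3 m
a=np.radians(np.linspace(51.5,3,11));p=np.c_[-np.cos(a),-np.sin(a)]*.09/.3
print(np.diff(p,axis=0).round(3).tolist())
E
```

```text
[[-0.019, 0.017], [-0.018, 0.018], [-0.016, 0.02], [-0.014, 0.021], [-0.013, 0.022], [-0.011, 0.023], [-0.009, 0.024], [-0.007, 0.025], [-0.005, 0.025], [-0.002, 0.025]]
```

Request:
send_rows(
  series=[
    [[-0.019,0,0.017],[0,0,0],0.2],
    [[-0.018,0,0.018],[0,0,0],0.2],
    [[-0.016,0,0.02],[0,0,0],0.2],
    [[-0.014,0,0.021],[0,0,0],0.2],
    [[-0.013,0,0.022],[0,0,0],0.2],
  ],
)

```text
t: 4.85
tcp_pos: [0.5202, 0.2718, 0.3075]
eef_rot: [0.996, 0.087, 0.001, -0.001]
ft_force: [-2.5, 7.1, 8.9]
finger_gap: 0.0292
finger_force: 42.4
```

Request:
send_rows(
  series=[
    [[-0.011,0,0.023],[0,0,0],0.2],
    [[-0.009,0,0.024],[0,0,0],0.2],
    [[-0.007,0,0.025],[0,0,0],0.2],
    [[-0.005,0,0.025],[0,0,0],0.2],
    [[-0.002,0,0.025],[0,0,0],0.2],
  ],
)

```text
t: 5.35
tcp_pos: [0.51, 0.2701, 0.2706]
eef_rot: [0.996, 0.087, 0.001, -0.001]
ft_force: [-8.9, 5.6, 44.8]
finger_gap: 0.0294
finger_force: 49.3
```

Request:
send_rows(
  series=[
    [[0,0,0],[0,0,0],0.2],
    [[0,0,0],[0,0,0],0.2],
    [[0,0,0],[0,0,0],0.2],
    [[0,0,0],[0,0,0],0.2],
  ],
)

```text
t: 5.75
tcp_pos: [0.5101, 0.2701, 0.2711]
eef_rot: [0.996, 0.087, 0.001, -0.001]
ft_force: [-6.0, 6.9, 14.6]
finger_gap: 0.0294
finger_force: 45.9
```

```bash
python3 - <<'E'
from h import *
a=robot.read_camera("wrist")["color"][:,:,::-1]
b=robot.read_camera("side")["color"][110:215,160:300,::-1]
cv2.imwrite("pics/w3.png",np.hstack([cv2.resize(a,(400,300)),cv2.resize(b,(400,300),interpolation=2)]))
E
```

```text
(no output)
```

View pics/w3.png

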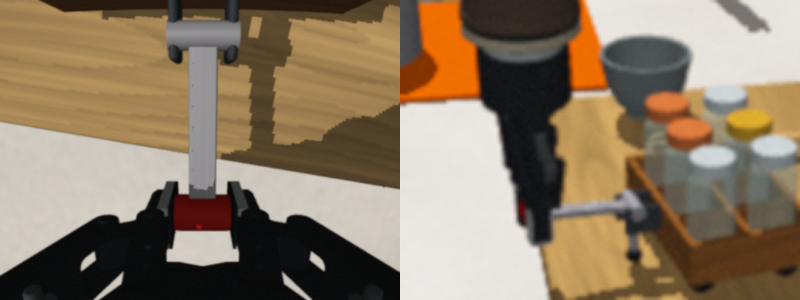

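The lever is nearly level in the side view, and the force rose at the stop, so it is locked. Next I follow the arc back up, slightly past the starting height.

Request:
send_rows(
  series=[
    [[0.003,0,-0.025],[0,0,0],0.2],
    [[0.005,0,-0.025],[0,0,0],0.2],
    [[0.007,0,-0.025],[0,0,0],0.2],
    [[0.009,0,-0.024],[0,0,0],0.2],
    [[0.011,0,-0.023],[0,0,0],0.2],
  ],
)

```text
t: 6.35
tcp_pos: [0.5201, 0.2718, 0.3066]
eef_rot: [0.996, 0.087, 0.0, -0.001]
ft_force: [0.5, 9.9, -10.4]
finger_gap: 0.0297
finger_force: 40.5
```

Request:
send_rows(
  series=[
    [[0.013,0,-0.022],[0,0,0],0.2],
    [[0.014,0,-0.021],[0,0,0],0.2],
    [[0.016,0,-0.02],[0,0,0],0.2],
    [[0.018,0,-0.018],[0,0,0],0.2],
    [[0.019,0,-0.017],[0,0,0],0.2],
  ],
)

```text
t: 6.85
tcp_pos: [0.5433, 0.2758, 0.3357]
eef_rot: [0.996, 0.087, -0.001, -0.0]
ft_force: [-2.4, 8.3, -10.2]
finger_gap: 0.0296
finger_force: 40.2
```

Request:
send_rows(
  series=[
    [[0.012,0,-0.012],[0,0,0],0.2],
    [[0.008,0,-0.006],[0,0,0],0.2],
    [[0,0,0],[0,0,0],0.2],
    [[0,0,0],[0,0,0],0.2],
  ],
)

```text
t: 7.25
tcp_pos: [0.5496, 0.2769, 0.3411]
eef_rot: [0.996, 0.087, -0.0, -0.0]
ft_force: [0.8, 6.6, -7.3]
finger_gap: 0.029
finger_force: 41.5
```

```bash
python3 - <<'E'
from h import *
a=robot.read_camera("wrist")["color"][:,:,::-1]
b=robot.read_camera("side")["color"][110:215,160:300,::-1]
cv2.imwrite("pics/w4.png",np.hstack([cv2.resize(a,(400,300)),cv2.resize(b,(400,300),interpolation=2)]))
E
```

```text
(no output)
```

View pics/w4.png

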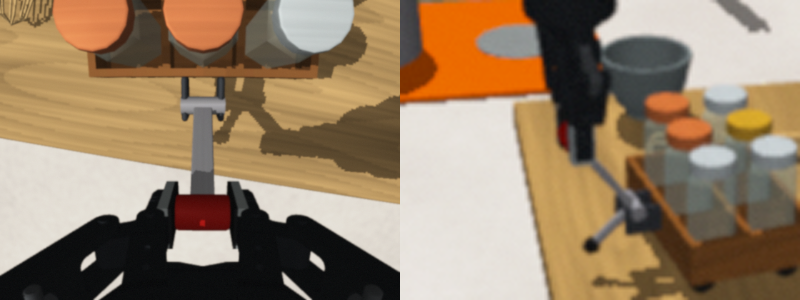

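The lever is back up at about its starting angle or past it. I'll open and retreat upwards.

Request:
send_rows(
  series=[
    [[0,0,0],[0,0,0],0.7],
    [[0,0,0],[0,0,0],0.7],
    [[0,0,0],[0,0,0],0.7],
    [[0,0,0],[0,0,0],0.7],
    [[0,0,0],[0,0,0],0.7],
  ],
)

```text
t: 7.85
tcp_pos: [0.5498, 0.2762, 0.3412]
eef_rot: [0.996, 0.087, 0.0, -0.0]
ft_force: [-0.3, 0.1, 0.2]
finger_gap: 0.0595
finger_force: 0.0
```

Request:
send_rows(
  series=[
    [[0,0,-0.08],[0,0,0],0.7],
    [[0,0,-0.12],[0,0,0],0.7],
    [[0,0,-0.14],[0,0,0],0.7],
    [[0,0,-0.14],[0,0,0],0.7],
    [[0,0,0],[0,0,0],0.7],
  ],
)

```text
t: 8.35
tcp_pos: [0.5508, 0.2767, 0.4912]
eef_rot: [0.996, 0.087, 0.004, -0.001]
ft_force: [1.1, 0.6, 0.1]
finger_gap: 0.06
finger_force: 0.0
```

Request:
send_rows(
  series=[
    [[0,0,0],[0,0,0],0.7],
    [[0,0,0],[0,0,0],0.7],
    [[0,0,0],[0,0,0],0.7],
  ],
)

```text
t: 8.65
tcp_pos: [0.5496, 0.2761, 0.4837]
eef_rot: [0.996, 0.087, -0.001, 0.0]
ft_force: [-0.5, 1.0, -0.3]
finger_gap: 0.0595
finger_force: 0.0
```

```bash
python3 - <<'E'
from h import *
from scipy.spatial.transform import Rotation as R
s=robot.read_state();w=robot.read_camera("wrist");c=robot.read_camera("side")
T=np.eye(4);T[:3,:3]=R.from_quat(s["eef_rot"]).as_matrix();T[:3,3]=s["tcp_pos"]
i=w["color"].astype(int);m=cv2.findNonZero(((i[...,0]>90)&(i[...,1]<40)&(i[...,2]<40)).astype(np.uint8))
rw=cv2.minAreaRect(m);rs=cv2.minAreaRect(red(c["color"],(218,160)));print(rw,rs)
print(tri([ray(w,rw[0],T@w["hand_eye"]),ray(c,rs[0],c["extrinsics"])]),cv2.minAreaRect(red(c["color"],(240,301))))
cv2.imwrite("pics/w5.png",np.hstack([cv2.resize(w["color"][:,:,::-1],(400,300)),cv2.resize(c["color"][110:215,160:300,::-1],(400,300),interpolation=2)]))
E
```

```text
((282.0, 205.5), (21.0, 36.0), 90.0) ((219.4000244140625, 156.79998779296875), (8.049844741821289, 7.155416965484619), 63.43495178222656)
(array([0.54700473, 0.27723564, 0.18563825]), [np.float64(0.001170177172927327), np.float64(0.0011701771729276174)]) ((233.0, 296.0), (0.0, 0.0), 0.0)
```

View pics/w5.png

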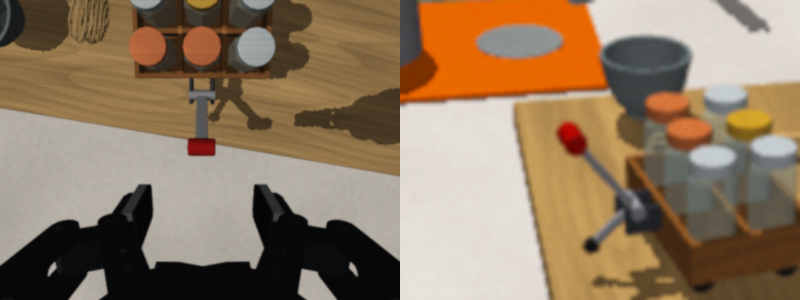

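The barrel is now at z ≈ 0.185 m, which is fully up, and the gripper is clear of it.

```bash
python3 -c "
from plant import robot
print(robot.sign_off())"
```

```text
the job is handed in; nothing more can be done
None
```

I pushed the jar rack's brake lever down to its stop, raised it fully back up (barrel at about 185 mm) and let it go. I never touched the caddy's lever. The job is handed in at about 9 s on the robot's clock; sign-off returned no verdict.

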